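Thread the light carrier's guide rod through both bracket bushings and hold it

ROBOT

A 7-joint arm with a two-finger parallel gripper is mounted at the origin on the work surface. World frame = base frame: x ahead of the robot, y to its left, z up, the work surface at z = 0. Lengths are in m, angles in rad, forces in N, time in s.
With the tool pointing down it reaches from about 0.4 to 0.85 m from the base axis. Payload 10.4 kg.
Tool frame: the origin (TCP) lies on the centre line of the jaws, within the pads' length; the fingertips stand 11 mm ahead of it and the grasp point (between the pads) lies 8 mm behind it (tip_reach is the distance from the TCP to the fingertips, in m); z points along the fingers, y is the line along which they close (so a half turn about z gives the same grasp; the last joint's range is limited). The gripper opens to 85 mm and grips with 20 to 120 N. Pads are 22 mm wide; open, the fingers measure 114 mm over their backs; the gripper's body (76 mm by 85 mm) begins 54 mm behind the grasp point. The pads swing forward as they close: fully open they stand 13 mm farther back than shut.
Start: joints at [1.2, 0.332, -0.065, 1.46, 0.022, 1.35, -0.088], TCP at [0.213, -0.588, 0.242] pointing down, gripper open.
Joint ranges: [-2.6, 2.6], [-0.5, 2.12], [-1.47, 1.34], [0.16, 2.42], [-1.27, 4.41], [0.06, 2.06], [-2.6, 2.6]. Speed limits (rad/s): [2.22, 2.22, 2.79, 2.79, 3.14, 3.14, 3.14].

INTERFACE

Orientations are given as a unit quaternion [x, y, z, w].
In Python, from workcell import get_obs, camera, hand_in, tip_reach gives the robot as it stands. The module is installed in compiled form; this text tells all that it offers.
- The arm moves only by the tool move_arm, never from a script. Its argument "plan" is a list of rows, each an object with "delta_pos": the shift along the tool's x, y, z in parts of the range, where 1.0 means 50 cm, a list of three; "turn": the turn, a rotation vector about the tool's x, y, z in shares of 60 degrees (1.0 is 60 degrees), a list of three; "fingers": the closure, from 0 (fully open) to 1 (shut). A call has 1 to 12 rows; each row is the pose to reach, as a shift and turn from the pose commanded when the call began, along the tool's axes at that moment; what a row does not reach only later rows make up. A row lasts 1/8 s, in which the tool goes at most 62.5 mm and 10.7 degrees, less where a joint would pass 70% of its speed; a pose out of reach is approached as far as the arm can. Shift and turn numbers lie between -1 and 1, and a call with a number outside is refused. A call with a gripper value outside its range is refused whole. The fingers move at their own pace and stop on an object; "force" is the grip in N (left out, the last holds). Time passes only in rows, so rows that repeat a pose let the fingers close. It gives the time, the measured TCP pose, the force, the opening and the grip force at its end, in the units of the state.
- get_obs(): the state, without advancing time (a new reading comes with each control period).
- camera(name): name is "scene" or "side" or "wrist"; returns a dict with "color" (420x560x3 uint8, red, green, blue), "range_z" (420x560 float32, m along the optical axis (not along the pixel's ray), 0 where there is no reading), "fx", "fy", "cx", "cy" (pixels), "R" (3x3) and "t" (3): a world point X has camera coordinates R X + t; the wrist camera has in their place "tool_from_camera" (4x4, takes a point from camera to tool coordinates, whose origin is the TCP and whose axes are the flange's). Camera axes: x right, y down, z forward; pixel columns grow to the right and rows downward; lengths in m; the calibration is good to about 2 mm. A picture is of the moment at which its call begins: read the wrist's pose just before it.
- hand_in(): hands the job in; it is judged then, once.
The state is a dict: "clock": time; "joint_pos": joint angles; "joint_velocities": joint speeds; "tau": joint torques, N m; "position": TCP position; "ee_rot": TCP orientation; "ft_force": force on the tool from outside, world axes, zero at the start; "torque": the same for the moment, N m; "grip_width": opening from 0.0 (shut) to 1.0 (fully open); "grasp_force": force on a finger pad.
Only numpy, scipy, OpenCV 4.12 (cv2) and the standard library are available. Lean on these libraries where they do the work, as an engineer would, in place of code of your own. Each camera call takes 0.05 s, during which the arm holds its last target. There are 200 camera calls.

TASK

Take the guide rod (the tallest piece in the rack) by its head and thread it down through the upper bushing of the bracket and then the lower one. Finish while still gripping it there without moving, its end poking out clearly below the lower bushing but hanging clear of the bracket's base plate, ready for a colleague to clamp it: do not let go. Leave everything else where it stands.

Things in the scene. Friction and masses are not known exactly. Their poses are not given: they have to be found in the camera images.
- guide_rod: The guide rod, tallest piece in the rack: steel shank 12 mm in diameter, 130 mm long, with a cylindrical steel grip head on top, 20 mm in diameter, 36 mm tall; 0.11 to 0.21 kg. Origin at the centre of its bottom end, z along the rod to the head. Bottom edge chamfered 1.5 mm wide, 3 mm high. Starts upright in any of the rack's three sockets, its end on the socket floor 10 mm above the bench.
- rod_head (a point): Point on the guide rod's axis at the middle of its grip head, 148 mm above its bottom end: where to grip it. The head is free all round; the rod is pulled straight up.
- bracket: Guide bracket bolted to the bench, left or right of the robot, turned up to 0.6 rad: base plate 90 x 110 mm, 10 mm thick, grey column 50 x 22 mm, 132 mm tall, carrying two square bare-metal bushings 50 x 50 x 18 mm, one straight above the other. Nothing is higher than 132 mm. Origin on the bench straight below the bores; z up; the column is on its +y side (centre 47 mm out), other sides open.
- upper_bushing (a point): Centre of the mouth (top face) of the upper bushing, 132 mm above the bench. Vertical through bore 14.4 mm in diameter, with a chamfer 2.5 mm wide at the mouth; bushing 18 mm thick (underside 114 mm above the bench).
- lower_bushing (a point): Centre of the mouth (top face) of the lower bushing, 70 mm above the bench, in line with the upper one; same bore and chamfer, 18 mm thick (underside 52 mm above the bench, 42 mm above the base plate's top).
- rack: Aluminium rack block 50 x 160 mm, 55 mm tall, fixed to the bench on the other side from the bracket, turned up to 0.6 rad. Origin at the centre of its underside; three sockets in a row along its y axis at -52, 0 and +52 mm, 13.4 mm in diameter, 45 mm deep (floor 10 mm above the bench), each holding one upright piece.
- short_rod: Bystander in the rack: a similar but shorter steel rod, shank 75 mm, head 20 mm in diameter and 28 mm tall (top 113 mm above the bench in the rack; the guide rod's is at 176 mm). Origin at its bottom end.
- driver: Bystander in the rack: a driver with a 70 mm steel shank and a black handle 26 mm in diameter and 40 mm tall (top 120 mm above the bench). Origin at its bottom end.
- glue_bottle: Bystander: white plastic glue bottle with a pointed nozzle, 42 mm in diameter, 115 mm tall, standing upright. Origin at the centre of its underside.
- jar: Bystander: small closed glass jar with a black cap, 44 mm in diameter, 50 mm tall. Origin at the centre of its underside.
- objective: Bystander: dark microscope objective standing on its wide end, 32 mm in diameter, 50 mm tall. Origin at the centre of its underside.
- sample_tray: Bystander: flat open cardboard-coloured sample tray, 100 x 140 mm, 18 mm tall. Origin at the centre of its underside.
- screwdriver: Bystander: small screwdriver with a black handle, 160 mm long, lying on the bench; origin on its axis line at the bench, x along it towards the tip.
- tool_cup: Bystander: empty steel cup, 68 mm across, 100 mm tall. Origin at the centre of its underside.
Mind the look-alikes: they are no part of the job. What is shaped like the bracket but purple is not meant.

How it is judged:
On the way, in this order (a step that is already met when the one before it is completed fails the run):
1. the guide rod's end has entered the upper bushing from above (z of guide_rod in the frame of upper_bushing below -0.006 m and horizontal distance between guide_rod and upper_bushing below 0.005 m and z of guide_rod in the frame of lower_bushing above 0 m), for 0.1 s.
2. the guide rod's end has gone on through the lower bushing (z of guide_rod in the frame of lower_bushing below -0.021 m and horizontal distance between guide_rod and lower_bushing below 0.005 m), for 0.2 s.
At the end, for the whole second after the job is handed in: The fingers hold the guide rod (over 3 N), still (under 20 mm/s), upright within 0.08 rad, through both bushings: its end within 5 mm of the lower bore's axis, 3 mm or more below that bushing and 3 mm or more above the base plate, its head within 12 mm of the upper bore's axis (all of step 2 and z of guide_rod in the frame of lower_bushing above -0.057 m and angle between the z axis of guide_rod and the z axis of bracket, either way round below 0.08 rad and horizontal distance between rod_head and upper_bushing below 0.012 m and contact force between the fingers and guide_rod above 3 N and linear speed of guide_rod below 0.02 m/s); the arm keeps its last pose, push and grip.
It fails at once if another piece in the rack is moved by more than 30 mm (distance of any of short_rod, driver from where it was at the start of the episode above 0.03 m).
It fails at once if a bystander on the bench is moved by more than 30 mm (distance of any of glue_bottle, jar, objective, sample_tray, tool_cup, screwdriver from where it was at the start of the episode above 0.03 m).
It also fails if it takes over 45 s, if anything falls off the work surface, if the arm or the gripper's body presses on something with over 40 N, if the wrist force passes 120 N, or if a joint passes its speed limit or range.

## Working session

There is one attempt and no reset: what is moved stays moved. The work goes in short steps, Python scripts to look and compute and a tool call to move; the robot and the scene stay as the last step left them, time stands still between calls to the robot, and variables do not carry over. Pictures are saved under pics/ and viewed, at most 10 in all, crops included, and the job is handed in when it is done.

Besides the shell and the picture viewer there is one more tool, called after "Emit:" by a JSON object that holds its "op" and its "data". move_arm: Moves the arm, as the interface text tells. Its arguments: {"type":"object","properties":{"plan":{"type":"array","items":{"type":"object","properties":{"delta_pos":{"type":"array","items":{"type":"number"}},"turn":{"type":"array","items":{"type":"number"}},"fingers":{"type":"number"}}}},"force":{"type":"number"}},"required":["plan"]}

```bash
mkdir -p pics; cat > h.py <<'E'
import numpy as np,cv2,pickle
from workcell import get_obs,camera,hand_in,tip_reach
def snap(n,f):
    c=camera(n);pickle.dump(c,open(f'pics/{f}.pkl','wb'));cv2.imwrite(f'pics/{f}.png',c['color'][:,:,::-1]);return c
def load(f): return pickle.load(open(f'pics/{f}.pkl','rb'))
def cloud(c):
    z=c['range_z'].astype(float);v,u=np.mgrid[:z.shape[0],:z.shape[1]]
    P=np.stack([(u-c['cx'])/c['fx']*z,(v-c['cy'])/c['fy']*z,z],-1)
    return (P-c['t'])@c['R']   # R^T (P-t)
E
python3 - <<'E'
from h import *
a=snap('scene','s0');b=snap('side','d0')
o=get_obs();print(o)
for c in(a,b):print(-c['R'].T@c['t'],c['fx'])
cv2.imwrite('pics/both.png',cv2.resize(np.vstack([a['color'],b['color']])[:,:,::-1],(400,600)))
E
```

```text
{'clock': 0.1, 'joint_pos': array([ 1.20043694,  0.33279623, -0.06470246,  1.46086286,  0.0216001 ,
        1.34992715, -0.08855829]), 'joint_velocities': array([ 0.00143295, -0.00133456,  0.00066973, -0.00343385,  0.00177878,
       -0.00098283,  0.00067006]), 'tau': array([ 2.21177470e-03, -6.26747131e+01,  4.98218962e-02, -3.92432749e+01,
        1.63483940e-02,  6.98020449e-03, -7.10672293e-05]), 'position': array([ 0.21287953, -0.58727369,  0.24160063]), 'ee_rot': array([ 9.84923935e-01,  1.72986768e-01, -1.41601753e-04, -6.33430463e-04]), 'ft_force': array([-0.05465799,  0.40909517, -0.13964822]), 'torque': array([-0.0589693 ,  0.00916601,  0.01497252]), 'grasp_force': 0.0, 'grip_width': 0.9962783022107992}
[ 1.03946725 -0.52750346  0.63075547] 390.6467069889788
[ 0.12863832 -0.72499089  0.91815839] 540.4027370579236
```

View pics/s0.png

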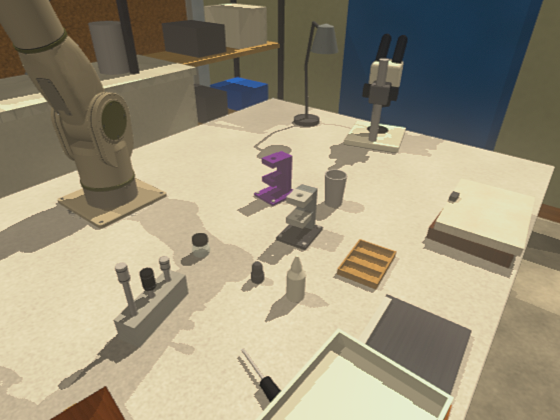

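View pics/d0.png

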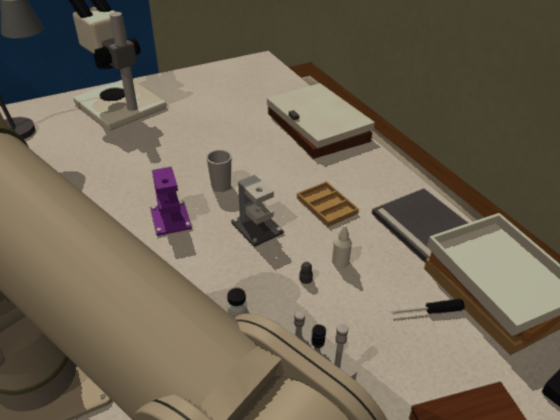

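The scene view shows the rack at lower left, with the guide rod's head at about (123,271). The grey bracket is at about (303,195) and the purple decoy at (277,165). In the side view the guide rod's head is at (342,330) and the bore mouth at about (259,189). Next I measure both from depth.

```bash
python3 - <<'E'
from h import *
def rect(P,zlo,zhi,xr):
    m=(P[...,2]>zlo)&(P[...,2]<zhi)
    return m
for f,boxes in(('s0',{'brk':(275,180,330,250),'head':(108,255,140,290),'rack':(100,255,195,345)}),('d0',{'brk':(230,170,285,245),'head':(328,318,356,350),'rack':(280,310,360,370)})):
    c=load(f);P=cloud(c)
    for k,(u0,v0,u1,v1) in boxes.items():
        Q=P[v0:v1,u0:u1].reshape(-1,3);Q=Q[c['range_z'][v0:v1,u0:u1].ravel()>0]
        bands={'brk':[(.128,.137),(.066,.074),(.007,.013)],'head':[(.172,.182),(.142,.170)],'rack':[(.051,.059),(.109,.117),(.117,.124)]}[k]
        for lo,hi in bands:
            B=Q[(Q[:,2]>lo)&(Q[:,2]<hi)]
            if len(B)>4:
                r=cv2.minAreaRect((B[:,:2]*1000).astype(np.float32))
                print(f,k,lo,len(B),B.mean(0).round(4),'rect',np.round(r[0],1),np.round(r[1],1),round(r[2],1), np.percentile(B[:,2],[5,50,95]).round(4))
c=load('s0');d=load('d0')
cv2.imwrite('pics/z1.png',np.hstack([cv2.resize(d['color'][165:245,225:290,::-1],(390,480),interpolation=cv2.INTER_CUBIC),cv2.resize(c['color'][180:245,275:328,::-1],(390,480),interpolation=cv2.INTER_CUBIC)]))
E
```

```text
s0 brk 0.128 326 [0.5662 0.1984 0.1309] rect [564.3 200.4] [53.4 84.8] 9.1 [0.1289 0.131  0.1327]
s0 brk 0.066 305 [0.5627 0.203  0.0693] rect [519.4 248.7] [164.9 217.8] 27.6 [0.0669 0.0693 0.0719]
s0 brk 0.007 780 [0.5375 0.2162 0.0093] rect [518.8 281.3] [164.4 322.3] 37.7 [0.0075 0.0093 0.0115]
s0 head 0.172 80 [ 0.5023 -0.2729  0.1752] rect [ 502.3 -272.4] [17.9 18.9] 19.9 [0.1728 0.1754 0.1767]
s0 head 0.142 152 [ 0.5073 -0.275   0.1561] rect [ 506.4 -274.8] [20.2 10.7] 61.6 [0.1436 0.1561 0.1688]
s0 rack 0.051 1300 [ 0.495  -0.2311  0.0547] rect [ 488.7 -221.4] [ 53.2 162.1] 13.6 [0.0526 0.0547 0.0565]
s0 rack 0.109 125 [ 0.4897 -0.2096  0.1127] rect [ 491.2 -219.3] [ 21.2 120. ] 14.5 [0.1094 0.1127 0.1162]
s0 rack 0.117 124 [ 0.4927 -0.2319  0.1198] rect [ 497.3 -242.8] [24.8 69.4] 22.5 [0.1177 0.1196 0.1223]
d0 brk 0.128 476 [0.5602 0.199  0.1326] rect [560.  201.3] [54.7 85.7] 6.4 [0.1294 0.1326 0.1353]
d0 brk 0.066 327 [0.5595 0.1892 0.0704] rect [561.7 201.6] [52.7 85.8] 7.7 [0.067  0.0706 0.0733]
d0 brk 0.007 654 [0.5563 0.1838 0.0104] rect [554.6 274.8] [ 95.5 272.3] 5.1 [0.0079 0.0105 0.0127]
d0 head 0.172 102 [ 0.4967 -0.2728  0.1763] rect [ 497.7 -272. ] [19.8 19.1] 22.0 [0.1729 0.1766 0.1787]
d0 head 0.142 109 [ 0.4929 -0.277   0.1561] rect [ 493.2 -274.1] [13.  21.4] 32.7 [0.1443 0.1563 0.1685]
d0 rack 0.051 560 [ 0.4934 -0.2118  0.0559] rect [ 496.6 -214.4] [ 34.8 155.7] 18.1 [0.0536 0.056  0.0583]
d0 rack 0.109 143 [ 0.4775 -0.2023  0.1134] rect [ 482.1 -220. ] [ 21.2 120.7] 12.3 [0.1102 0.1136 0.1164]
d0 rack 0.117 149 [ 0.4861 -0.2277  0.1206] rect [ 492.  -242.8] [24.5 68.6] 18.7 [0.1177 0.1208 0.1231]
```

View pics/z1.png

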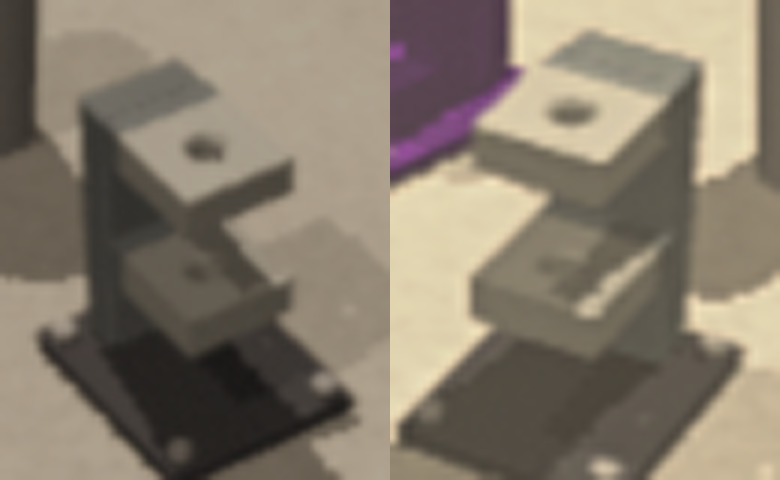

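The left crop (side view) puts the bore mouth at about (259,189.7), and the right crop (scene view) puts it at about (299.7,195). The column is behind it, on +y. Next I intersect those rays with z=0.132 and work out the move to hover above the rod.

```bash
cat >> h.py <<'E'
from scipy.spatial.transform import Rotation as Ro
def ray(c,u,v,z):
    C=-c['R'].T@c['t'];d=c['R'].T@np.array([(u-c['cx'])/c['fx'],(v-c['cy'])/c['fy'],1]);return C+d*(z-C[2])/d[2]
def delta(t):
    o=get_obs();R=Ro.from_quat(o['ee_rot']).as_matrix();return (R.T@(np.array(t)-o['position'])).round(4)
def wcloud(c,o):
    z=c['range_z'].astype(float);v,u=np.mgrid[:z.shape[0],:z.shape[1]]
    P=np.stack([(u-c['cx'])/c['fx']*z,(v-c['cy'])/c['fy']*z,z,np.ones_like(z)],-1)@c['tool_from_camera'].T
    return P[...,:3]@Ro.from_quat(o['ee_rot']).as_matrix().T+o['position']
E
python3 - <<'E'
from h import *
s=load('s0');d=load('d0')
print(ray(s,299.5,194.8,.132),ray(d,258.9,189.4,.132))
w=camera('wrist');print(w['tool_from_camera'].round(3),w['fx'],w['cx'],w['cy'])
print(delta([.50,-.2725,.30]))
E
```

```text
[0.56738786 0.18511567 0.132     ] [0.56381701 0.18563066 0.132     ]
[[ 0.001 -0.965 -0.264  0.068]
 [ 1.     0.001  0.001 -0.   ]
 [-0.    -0.264  0.965 -0.132]
 [ 0.     0.     0.     1.   ]] 321.15000939869407 278.97617878372864 213.1102476008803
[ 0.3772 -0.1982 -0.0581]
```

The rows are not in the units I measure in: shifts go in shares of 50 cm and turns go in shares of 60 degrees. I convert before sending: 0.377 m / 0.5 = 0.754, 0.34 m / 0.5 = 0.68.

Emit:
{"op": "move_arm", "data": {"plan": [{"delta_pos": [0.1, -0.052, -0.116], "fingers": 0}, {"delta_pos": [0.2, -0.106, -0.116], "fingers": 0}, {"delta_pos": [0.3, -0.158, -0.116], "fingers": 0}, {"delta_pos": [0.4, -0.21, -0.116], "fingers": 0}, {"delta_pos": [0.5, -0.262, -0.116], "fingers": 0}, {"delta_pos": [0.6, -0.316, -0.116], "fingers": 0}, {"delta_pos": [0.68, -0.358, -0.116], "fingers": 0}, {"delta_pos": [0.754, -0.396, -0.116], "fingers": 0}, {"delta_pos": [0.754, -0.396, -0.116], "fingers": 0}, {"delta_pos": [0.754, -0.396, -0.116], "fingers": 0}]}}

```text
validation failed for argument at $.pl...
```

```bash
python3 - <<'E'
from h import *
o=get_obs();w=snap('wrist','w1');P=wcloud(w,o)
print(o['position'],o['ee_rot'],o['joint_pos'].round(2))
m=(P[...,2]>.168)&(P[...,2]<.185)&(w['range_z']>0)&(np.hypot(P[...,0]-.5,P[...,1]+.2725)<.04)
B=P[m];print(len(B),B.mean(0),np.median(B[:,2]));print(cv2.minEnclosingCircle((B[:,:2]*1000).astype(np.float32)))
vv,uu=np.nonzero(m);print(uu.min(),uu.max(),vv.min(),vv.max())
E
```

```text
[ 0.212907   -0.58733296  0.24170227] [ 9.84920744e-01  1.73005314e-01 -1.16000520e-04 -5.25916560e-04] [ 1.2   0.33 -0.06  1.46  0.02  1.35 -0.09]
0 [nan nan nan] nan
((0.0, 0.0), 0.0)<stdin>:5: RuntimeWarning: Mean of empty slice.
  ret = um.true_divide(
  return _methods._mean(a, axis=axis, dtype=dtype,
  ret = ret.dtype.type(ret / rcount)
Traceback (most recent call last):
ValueError: zero-size array to reduction operation minimum which has no identity
```

View pics/w1.png

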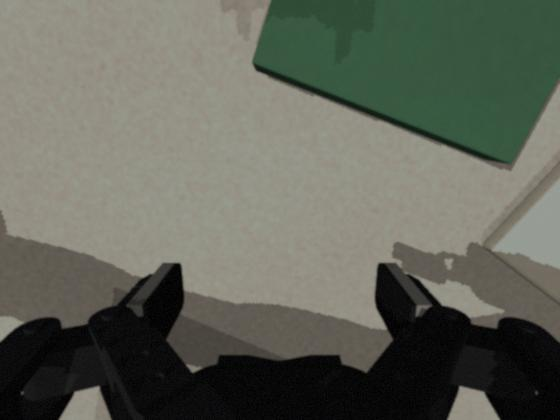

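The call was refused, so the arm is still at its start pose. This wrist view shows only bench and the fingertips, at about (165,285) and (395,285). I'll retry with "turn" in every row.

Scaled: 0.377 m / 0.5 = 0.754, 0.34 m / 0.5 = 0.68.

Emit:
{"op": "move_arm", "data": {"plan": [{"delta_pos": [0.1, -0.052, -0.116], "turn": [0, 0, 0], "fingers": 0.0}, {"delta_pos": [0.2, -0.106, -0.116], "turn": [0, 0, 0], "fingers": 0.0}, {"delta_pos": [0.3, -0.158, -0.116], "turn": [0, 0, 0], "fingers": 0.0}, {"delta_pos": [0.4, -0.21, -0.116], "turn": [0, 0, 0], "fingers": 0.0}, {"delta_pos": [0.5, -0.262, -0.116], "turn": [0, 0, 0], "fingers": 0.0}, {"delta_pos": [0.6, -0.316, -0.116], "turn": [0, 0, 0], "fingers": 0.0}, {"delta_pos": [0.68, -0.358, -0.116], "turn": [0, 0, 0], "fingers": 0.0}, {"delta_pos": [0.754, -0.396, -0.116], "turn": [0, 0, 0], "fingers": 0.0}, {"delta_pos": [0.754, -0.396, -0.116], "turn": [0, 0, 0], "fingers": 0.0}, {"delta_pos": [0.754, -0.396, -0.116], "turn": [0, 0, 0], "fingers": 0.0}]}}

```text
clock: 1.45
position: [0.4995, -0.2735, 0.3001]
ee_rot: [0.985, 0.173, -0.0, 0.0]
ft_force: [-0.1, -0.3, -0.1]
grip_width: 0.998
grasp_force: 0.0
```

```bash
cat > m.py <<'E'
from h import *
o=get_obs();w=snap('wrist','w1');P=wcloud(w,o)
print(o['position'],o['joint_pos'].round(2))
m=(P[...,2]>.168)&(P[...,2]<.185)&(w['range_z']>0)&(np.hypot(P[...,0]-.5,P[...,1]+.2725)<.04)
B=P[m];print(len(B),B.mean(0),np.median(B[:,2]));print(cv2.minEnclosingCircle((B[:,:2]*1000).astype(np.float32)))
vv,uu=np.nonzero(m);print(uu.min(),uu.max(),vv.min(),vv.max())
E
python3 m.py
```

```text
[ 0.49954334 -0.27351355  0.30010838] [ 0.72  0.21 -0.35  1.51  0.07  1.44 -0.86]
486 [ 0.5006984  -0.2702971   0.17588864] 0.1764117652116722
((499.70062255859375, -270.7102966308594), 10.366642951965332)
264 288 195 220
```

View pics/w1.png

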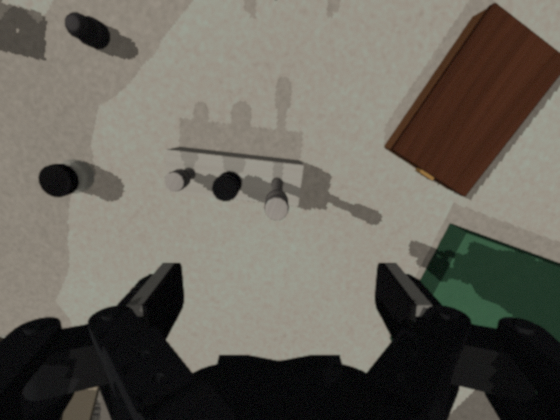

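The guide rod's head is at about (276,207), in the right-hand socket, and measures (0.500,-0.271) with its top at 0.176. That agrees with the fixed cameras. Next I descend.

Scaled: 0.15 m / 0.5 = 0.3, -0.002 m / 0.5 = -0.004.

Emit:
{"op": "move_arm", "data": {"plan": [{"delta_pos": [0.002, -0.004, 0.1], "turn": [0, 0, 0], "fingers": 0.0}, {"delta_pos": [0.002, -0.004, 0.2], "turn": [0, 0, 0], "fingers": 0.0}, {"delta_pos": [0.002, -0.004, 0.27], "turn": [0, 0, 0], "fingers": 0.0}, {"delta_pos": [0.002, -0.004, 0.3], "turn": [0, 0, 0], "fingers": 0.0}, {"delta_pos": [0.002, -0.004, 0.3], "turn": [0, 0, 0], "fingers": 0.0}, {"delta_pos": [0.002, -0.004, 0.3], "turn": [0, 0, 0], "fingers": 0.0}]}}

```text
clock: 2.25
position: [0.501, -0.2714, 0.152]
ee_rot: [0.985, 0.173, 0.001, 0.001]
ft_force: [-0.3, -0.3, 0.5]
grip_width: 0.999
grasp_force: 0.0
```

```bash
python3 -c "
from h import *
o=get_obs();print(o['position'],o['ft_force'],delta([.5,-.2712,.150]))"
```

```text
[ 0.50097589 -0.27139602  0.15204036] [-0.25615031 -0.29525036  0.52533523] [-0.0009 -0.0005  0.002 ]
```

Scaled: 0.002 m / 0.5 = 0.004, -0.001 m / 0.5 = -0.002.

Emit:
{"op": "move_arm", "data": {"plan": [{"delta_pos": [-0.002, 0, 0.004], "turn": [0, 0, 0], "fingers": 0.4}, {"delta_pos": [-0.002, 0, 0.004], "turn": [0, 0, 0], "fingers": 0.7}, {"delta_pos": [-0.002, 0, 0.004], "turn": [0, 0, 0], "fingers": 1.0}, {"delta_pos": [-0.002, 0, 0.004], "turn": [0, 0, 0], "fingers": 1.0}, {"delta_pos": [-0.002, 0, 0.004], "turn": [0, 0, 0], "fingers": 1.0}, {"delta_pos": [-0.002, 0, 0.004], "turn": [0, 0, 0], "fingers": 1.0}, {"delta_pos": [-0.002, 0, 0.004], "turn": [0, 0, 0], "fingers": 1.0}, {"delta_pos": [-0.002, 0, 0.004], "turn": [0, 0, 0], "fingers": 1.0}], "force": 60}}

```text
clock: 3.25
position: [0.4995, -0.2711, 0.1486]
ee_rot: [0.985, 0.173, 0.0, 0.0]
ft_force: [-0.4, 1.1, 5.9]
grip_width: 0.218
grasp_force: 58.4
```

The rod is gripped. I lift it straight up, then travel to a point short of the bore.

Scaled: -0.17 m / 0.5 = -0.34, -0.16 m / 0.5 = -0.32.

Emit:
{"op": "move_arm", "data": {"plan": [{"delta_pos": [0, 0, -0.04], "turn": [0, 0, 0], "fingers": 1.0}, {"delta_pos": [0, 0, -0.1], "turn": [0, 0, 0], "fingers": 1.0}, {"delta_pos": [0, 0, -0.18], "turn": [0, 0, 0], "fingers": 1.0}, {"delta_pos": [0, 0, -0.26], "turn": [0, 0, 0], "fingers": 1.0}, {"delta_pos": [0, 0, -0.32], "turn": [0, 0, 0], "fingers": 1.0}, {"delta_pos": [0, 0, -0.34], "turn": [0, 0, 0], "fingers": 1.0}, {"delta_pos": [0, 0, -0.34], "turn": [0, 0, 0], "fingers": 1.0}]}}

```text
clock: 4.12
position: [0.4992, -0.2711, 0.3175]
ee_rot: [0.985, 0.173, -0.0, -0.0]
ft_force: [0.9, -0.5, -1.8]
grip_width: 0.217
grasp_force: 58.9
```

```bash
python3 -c "
from h import *
o=get_obs();print(o['position'],o['ft_force'],o['grasp_force'],o['grip_width']);print(delta([.53,.13,.32]))"
```

```text
[ 0.49918669 -0.271072    0.31753895] [ 0.94138805 -0.51361496 -1.80224106] 58.893635272979736 0.21732007419525323
[ 0.1657 -0.3666 -0.0024]
```

Scaled: -0.406 m / 0.5 = -0.812, -0.34 m / 0.5 = -0.68.

Emit:
{"op": "move_arm", "data": {"plan": [{"delta_pos": [0.03, -0.08, -0.006], "turn": [0, 0, 0], "fingers": 1.0}, {"delta_pos": [0.07, -0.18, -0.006], "turn": [0, 0, 0], "fingers": 1.0}, {"delta_pos": [0.11, -0.28, -0.006], "turn": [0, 0, 0], "fingers": 1.0}, {"delta_pos": [0.15, -0.38, -0.006], "turn": [0, 0, 0], "fingers": 1.0}, {"delta_pos": [0.19, -0.48, -0.006], "turn": [0, 0, 0], "fingers": 1.0}, {"delta_pos": [0.23, -0.58, -0.006], "turn": [0, 0, 0], "fingers": 1.0}, {"delta_pos": [0.27, -0.68, -0.006], "turn": [0, 0, 0], "fingers": 1.0}, {"delta_pos": [0.3, -0.76, -0.006], "turn": [0, 0, 0], "fingers": 1.0}, {"delta_pos": [0.318, -0.812, -0.006], "turn": [0, 0, 0], "fingers": 1.0}, {"delta_pos": [0.318, -0.812, -0.006], "turn": [0, 0, 0], "fingers": 1.0}, {"delta_pos": [0.318, -0.812, -0.006], "turn": [0, 0, 0], "fingers": 1.0}]}}

```text
clock: 5.5
position: [0.5103, 0.1637, 0.32]
ee_rot: [0.985, 0.173, -0.001, 0.0]
ft_force: [-0.2, -0.7, -1.1]
grip_width: 0.216
grasp_force: 58.9
```

```bash
python3 - <<'E'
from h import *
o=get_obs();w=snap('wrist','w2');P=wcloud(w,o);print(o['position'],o['ee_rot'],o['joint_pos'].round(2))
s=snap('scene','s2');d=snap('side','d2')
m=(P[...,2]>.127)&(P[...,2]<.137)&(w['range_z']>0)&(np.hypot(P[...,0]-.56,P[...,1]-.19)<.08)
B=P[m];r=cv2.minAreaRect((B[:,:2]*1000).astype(np.float32));print(len(B),np.median(B[:,2]),r)
vv,uu=np.nonzero(m);u0,u1,v0,v1=uu.min()-15,uu.max()+15,vv.min()-15,vv.max()+40;print(u0,u1,v0,v1)
k=min(500/(v1-v0),500/(u1-u0));cv2.imwrite('pics/z2.png',np.hstack([cv2.resize(w['color'][v0:v1,u0:u1,::-1],None,fx=k,fy=k,interpolation=cv2.INTER_CUBIC)]));print(k)
E
```

```text
[0.51028907 0.16371401 0.32002757] [ 9.84986617e-01  1.72627886e-01 -9.49803341e-04  2.73260538e-04] [ 0.23  0.16 -0.7   1.54  0.11  1.48 -1.7 ]
4396 0.13259673959330617 ((562.8848266601562, 203.71148681640625), (50.10291290283203, 83.01368713378906), 7.438712120056152)
198 321 79 204
4.0
```

View pics/z2.png

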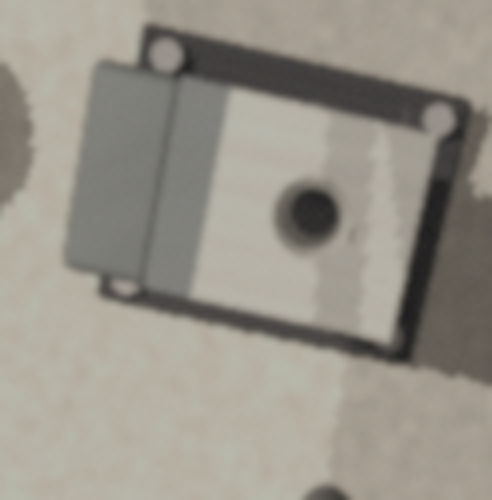

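The crop shows the bushing with its mouth chamfer centred at about (307,216), which is about (274.4,132.6) in the full image. Its rectangle measures 50×83 mm, as it should. Next I get the bore ray and the rod's axis in the hand.

```bash
python3 - <<'E'
from h import *
o=get_obs();w=load('w2');R=Ro.from_quat(o['ee_rot']).as_matrix();T=w['tool_from_camera']
C=R@T[:3,3]+o['position'];d=R@T[:3,:3]@np.array([(274.4-w['cx'])/w['fx'],(132.6-w['cy'])/w['fy'],1]);print('bore',C+d*(.1305-C[2])/d[2])
p=o['position']
cams=[('w',wcloud(w,o),w)]+[(f,cloud(load(f)),load(f)) for f in('s2','d2')]
for n,P,c in cams:
    near=(np.hypot(P[...,0]-p[0],P[...,1]-p[1])<.02)&(c['range_z']>0)
    for lo,hi in((.17,.2),(.2,.23),(.23,.26),(.26,.29),(.29,.31)):
        B=P[near&(P[...,2]>lo)&(P[...,2]<hi)]
        if len(B)>5: 
            # camera horizontal dir -> shift surface pts to axis using circle fit with r=6
            from scipy.optimize import least_squares
            cc=C if n=='w' else -c['R'].T@c['t']
            h=p[:2]-cc[:2];h/=np.linalg.norm(h)
            q=least_squares(lambda x:np.hypot(*(B[:,:2]-x).T)-.006,B[:,:2].mean(0)+.004*h,loss='soft_l1',f_scale=.001)
            print(n,lo,len(B),q.x.round(4),'rel',(q.x-p[:2]).round(4),'rms',np.sqrt((q.fun**2).mean()).round(4),B[:,2].min().round(3))
E
```

```text
bore [0.56606761 0.18807054 0.1305    ]
w 0.17 51 [0.5105 0.1636] rel [-0.0001  0.0001] rms 0.0001 0.186
w 0.2 144 [0.5105 0.1636] rel [-0.0001  0.0001] rms 0.0002 0.2
w 0.23 206 [0.5105 0.1636] rel [-0.      0.0001] rms 0.0002 0.23
w 0.26 321 [0.5106 0.1636] rel [0.     0.0001] rms 0.0002 0.26
w 0.29 200 [0.5106 0.1636] rel [0.0001 0.0001] rms 0.0004 0.29
s2 0.17 31 [0.5117 0.1622] rel [ 0.0011 -0.0013] rms 0.0017 0.181
s2 0.2 57 [0.512  0.1628] rel [ 0.0015 -0.0007] rms 0.0011 0.201
s2 0.23 58 [0.5117 0.1628] rel [ 0.0011 -0.0007] rms 0.0012 0.231
s2 0.26 59 [0.512  0.1626] rel [ 0.0014 -0.0009] rms 0.0009 0.261
s2 0.29 34 [0.5119 0.162 ] rel [ 0.0013 -0.0015] rms 0.0035 0.291
d2 0.17 28 [0.5092 0.1639] rel [-0.0014  0.0004] rms 0.0013 0.184
d2 0.2 61 [0.5091 0.1634] rel [-0.0015 -0.0002] rms 0.0011 0.201
d2 0.23 62 [0.509  0.1633] rel [-0.0015 -0.0002] rms 0.0011 0.23
d2 0.26 66 [0.5089 0.1634] rel [-0.0016 -0.0001] rms 0.0012 0.262
d2 0.29 41 [0.5092 0.1634] rel [-0.0013 -0.0001] rms 0.0018 0.291
```

Scaled: 0.06 m / 0.5 = 0.12, 0.05 m / 0.5 = 0.1.

Emit:
{"op": "move_arm", "data": {"plan": [{"delta_pos": [0.06, -0.003, 0], "turn": [0, 0, 0], "fingers": 1.0}, {"delta_pos": [0.1, -0.005, 0], "turn": [0, 0, 0], "fingers": 1.0}, {"delta_pos": [0.12, -0.006, 0], "turn": [0, 0, 0], "fingers": 1.0}, {"delta_pos": [0.12, -0.006, 0.04], "turn": [0, 0, 0], "fingers": 1.0}, {"delta_pos": [0.12, -0.006, 0.07], "turn": [0, 0, 0], "fingers": 1.0}, {"delta_pos": [0.12, -0.006, 0.084], "turn": [0, 0, 0], "fingers": 1.0}, {"delta_pos": [0.12, -0.006, 0.084], "turn": [0, 0, 0], "fingers": 1.0}, {"delta_pos": [0.12, -0.006, 0.084], "turn": [0, 0, 0], "fingers": 1.0}]}}

```text
clock: 6.65
position: [0.566, 0.1882, 0.28]
ee_rot: [0.985, 0.173, 0.001, 0.0]
ft_force: [-0.7, 0.1, -0.6]
grip_width: 0.218
grasp_force: 58.9
```

```bash
python3 - <<'E'
from h import *
o=get_obs();print(o['position'],o['ee_rot'],o['ft_force'],delta([.5656,.1868,.277]))
s=snap('scene','s3');d=snap('side','d3')
cv2.imwrite('pics/z3.png',np.hstack([cv2.resize(d['color'][155:215,235:285,::-1],(400,480),interpolation=cv2.INTER_CUBIC),cv2.resize(s['color'][165:225,275:325,::-1],(400,480),interpolation=cv2.INTER_CUBIC)]))
E
```

```text
[0.565959   0.18815539 0.280044  ] [9.84924029e-01 1.72986701e-01 5.08668024e-04 8.65338486e-06] [-0.71083661  0.10694843 -0.59110988] [-0.0008  0.0012  0.003 ]
```

View pics/z3.png

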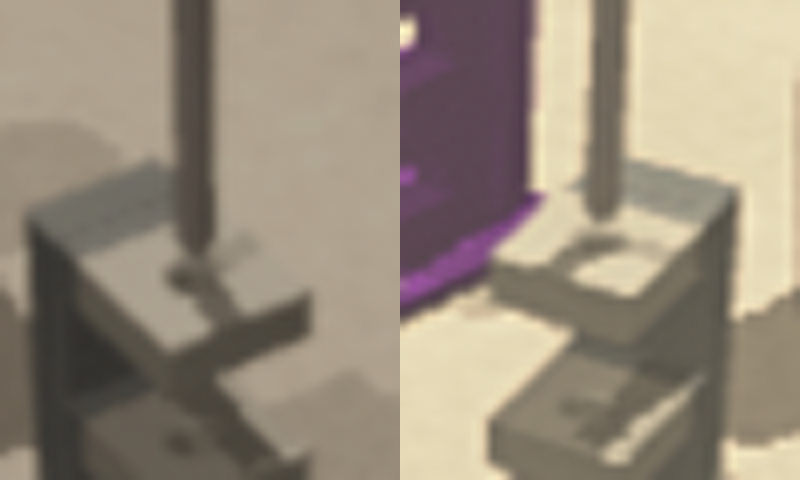

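In both views the rod's tip is just over the bore mouth: tip at about (197,250) with the bore at (188,277) on the left, and tip at (600,220) above the bore at (600,245) on the right. I make a ~1 mm correction and descend slowly.

Scaled: 0.017 m / 0.5 = 0.034, 0.014 m / 0.5 = 0.028.

Emit:
{"op": "move_arm", "data": {"plan": [{"delta_pos": [-0.002, 0.002, 0.004], "turn": [0, 0, 0], "fingers": 1.0}, {"delta_pos": [-0.002, 0.002, 0.01], "turn": [0, 0, 0], "fingers": 1.0}, {"delta_pos": [-0.002, 0.002, 0.016], "turn": [0, 0, 0], "fingers": 1.0}, {"delta_pos": [-0.002, 0.002, 0.022], "turn": [0, 0, 0], "fingers": 1.0}, {"delta_pos": [-0.002, 0.002, 0.028], "turn": [0, 0, 0], "fingers": 1.0}, {"delta_pos": [-0.002, 0.002, 0.034], "turn": [0, 0, 0], "fingers": 1.0}, {"delta_pos": [-0.002, 0.002, 0.034], "turn": [0, 0, 0], "fingers": 1.0}]}}

```text
clock: 7.62
position: [0.5651, 0.1867, 0.262]
ee_rot: [0.985, 0.173, -0.0, 0.0]
ft_force: [0.0, -0.0, -1.5]
grip_width: 0.217
grasp_force: 58.9
```

```bash
python3 -c "
from h import *
o=get_obs();print(o['position'],o['ee_rot'],o['ft_force'],o['torque'])"
```

```text
[0.56509093 0.18673043 0.26200186] [ 9.84918336e-01  1.73019728e-01 -2.07340125e-04  5.13652364e-05] [ 0.01548386 -0.00342765 -1.47554466] [-0.00432471 -0.02737007 -0.00778193]
```

It's in the upper bore with no contact force. I go on down to just above the lower mouth.

Scaled: 0.045 m / 0.5 = 0.09, 0.035 m / 0.5 = 0.07.

Emit:
{"op": "move_arm", "data": {"plan": [{"delta_pos": [0, 0, 0.01], "turn": [0, 0, 0], "fingers": 1.0}, {"delta_pos": [0, 0, 0.02], "turn": [0, 0, 0], "fingers": 1.0}, {"delta_pos": [0, 0, 0.03], "turn": [0, 0, 0], "fingers": 1.0}, {"delta_pos": [0, 0, 0.04], "turn": [0, 0, 0], "fingers": 1.0}, {"delta_pos": [0, 0, 0.05], "turn": [0, 0, 0], "fingers": 1.0}, {"delta_pos": [0, 0, 0.06], "turn": [0, 0, 0], "fingers": 1.0}, {"delta_pos": [0, 0, 0.07], "turn": [0, 0, 0], "fingers": 1.0}, {"delta_pos": [0, 0, 0.08], "turn": [0, 0, 0], "fingers": 1.0}, {"delta_pos": [0, 0, 0.09], "turn": [0, 0, 0], "fingers": 1.0}, {"delta_pos": [0, 0, 0.09], "turn": [0, 0, 0], "fingers": 1.0}]}}

```text
clock: 8.88
position: [0.565, 0.1867, 0.2168]
ee_rot: [0.985, 0.173, -0.0, 0.0]
ft_force: [0.8, -0.5, -1.8]
grip_width: 0.218
grasp_force: 58.9
```

Scaled: 0.045 m / 0.5 = 0.09, 0.04 m / 0.5 = 0.08.

Emit:
{"op": "move_arm", "data": {"plan": [{"delta_pos": [0, 0, 0.008], "turn": [0, 0, 0], "fingers": 1.0}, {"delta_pos": [0, 0, 0.016], "turn": [0, 0, 0], "fingers": 1.0}, {"delta_pos": [0, 0, 0.024], "turn": [0, 0, 0], "fingers": 1.0}, {"delta_pos": [0, 0, 0.032], "turn": [0, 0, 0], "fingers": 1.0}, {"delta_pos": [0, 0, 0.04], "turn": [0, 0, 0], "fingers": 1.0}, {"delta_pos": [0, 0, 0.05], "turn": [0, 0, 0], "fingers": 1.0}, {"delta_pos": [0, 0, 0.06], "turn": [0, 0, 0], "fingers": 1.0}, {"delta_pos": [0, 0, 0.07], "turn": [0, 0, 0], "fingers": 1.0}, {"delta_pos": [0, 0, 0.08], "turn": [0, 0, 0], "fingers": 1.0}, {"delta_pos": [0, 0, 0.09], "turn": [0, 0, 0], "fingers": 1.0}, {"delta_pos": [0, 0, 0.09], "turn": [0, 0, 0], "fingers": 1.0}, {"delta_pos": [0, 0, 0.09], "turn": [0, 0, 0], "fingers": 1.0}]}}

```text
clock: 10.38
position: [0.5653, 0.1868, 0.1725]
ee_rot: [0.985, 0.173, 0.0, 0.0]
ft_force: [0.2, 0.9, -1.0]
grip_width: 0.219
grasp_force: 58.9
```

```bash
python3 - <<'E'
from h import *
o=get_obs();print(o['position'],o['ft_force'],o['grasp_force'],abs(o['joint_velocities']).max())
s=snap('scene','s4');d=snap('side','d4')
cv2.imwrite('pics/z4.png',np.hstack([cv2.resize(d['color'][145:245,230:290,::-1],(330,550),interpolation=cv2.INTER_CUBIC),cv2.resize(s['color'][150:250,275:335,::-1],(330,550),interpolation=cv2.INTER_CUBIC)]))
E
```

```text
[0.56528312 0.18682204 0.17245136] [ 0.18904537  0.89267839 -1.01100559] 58.911139369010925 0.0017089468720502313
```

View pics/z4.png

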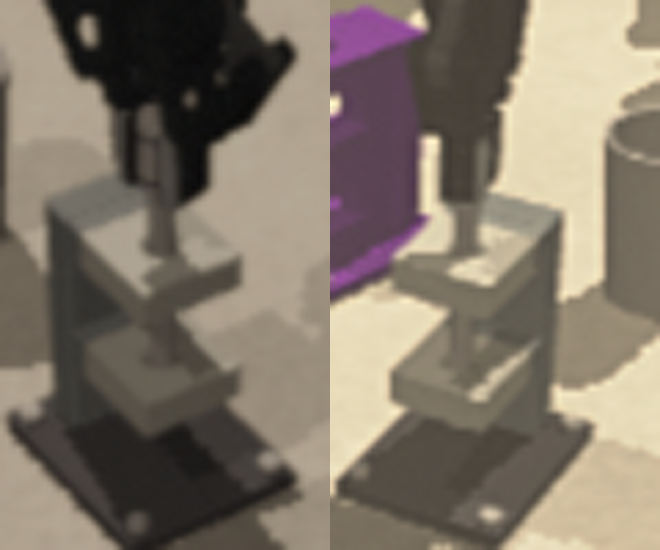

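The rod passes through both bushings: it enters the upper one at about (158,250) and the lower one at (158,360) in the left panel. Forces are near zero, and its end is at about z = 0.033, between the required 0.013 and 0.049.

```bash
python3 -c "
from h import *
print(hand_in())"
```

```text
the job is handed in; nothing more can be done
None
```

The guide rod is threaded through both bushings and held still in the gripper; I handed the job in at about 10 s of the 45 s, with its end about 18 mm below the lower bushing and 23 mm above the base plate (no verdict was returned).

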